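Eject the dry box's spares tray with the release pin

TASK

The spares tray of the filament dry box is locked by a push-and-release spring catch hidden under the small orange-ringed hole in its grey deck. Take the orange-handled release pin from the blue tool rack, push the catch down with it through the hole, firmly but gently (over 22 N breaks it), and draw the pin out again, upon which the tray springs out; then put the pin back upright, fully home, in the rack slot it came from. Leave the other tools and things on the table where they are.

Things in the scene. Friction and masses are not known exactly. Their poses are not given: they have to be found in the camera images.
- drybox: Fixed black filament dry box, 250 (x) x 270 (y) mm; origin at the centre of its underside on the table, z up; its front, where the tray comes out, faces its own -x. Its +y part is a spool bay under a clear cover (180 mm wide, top 96 mm above the table); its -y part is a flat grey deck 250 x 90 mm, 85 mm above the table, with the access hole. Pressing the pin on any part of it with over 22 N damages it.
- hole (a point): Centre of the mouth of the round access hole, 11 mm in diameter with a 1.5 mm chamfer, at the deck's upper face (85 mm above the table), at (-60, -90) mm from the box's origin; orange ring around it. The hole goes straight down through the 6 mm thick deck into a hollow, with the hidden catch below.
- catch_mid (a point): Point on the hole's axis 37 mm below its mouth. From 11 mm above to 11 mm below it lies the catch's level pad, 34 x 34 mm, out of sight; its height is not known. It goes straight down on a spring: yields at 4 N, 0.8 N more per mm; trips at 6 mm (9 N), unseen; hard stop at 9 mm (11 N); over 22 N breaks it. If tripped, the tray comes out only when the pad has come back up; else press again, deeper.
- tray (a joint): How far the orange-fronted spares tray stands out of the dry box's front, in m: 0 when shut and locked (it may give 1 to 2 mm while the catch is held down); once the catch has been tripped and let up again, a spring drives it out to its stop at 0.045 within about a second, and it stays there. It is 78 mm wide and 40 mm high in front, just below the deck.
- rack: Fixed blue tool rack, 50 (x) x 145 (y) x 45 (z) mm, origin at the centre of its underside, z up. It has three round slots in a row along its y, at y = -45, 0 and 45 mm, each 10 mm in diameter with a 1.5 mm chamfer, 40 mm deep (the bottom is 5 mm above the table). All three hold a tool at the start.
- slot0 (a point): Centre of the mouth of the rack slot at y = -45 mm, on the rack's upper face, 45 mm above the table
- slot1 (a point): Centre of the mouth of the rack slot at y = 0, on the rack's upper face, 45 mm above the table
- slot2 (a point): Centre of the mouth of the rack slot at y = +45 mm, on the rack's upper face, 45 mm above the table
- pin: Release pin, 60 g, standing in one of the rack slots (which varies): round steel shaft 8 mm thick, 80 mm long, foot slightly tapered; on top a square orange handle 20 x 20 x 45 mm (80 to 125 mm above the foot), to be gripped on its flats. Origin at the centre of its foot (the tip), z up the shaft, x and y normal to the handle's flats; at the start in line with the rack's x and y.
- driver: Another tool in the rack: same shaft, black round handle 18 mm thick, up to 121 mm above its foot (its origin). Leave alone.
- pick: Another tool in the rack: same shaft, green bulbous handle 19 mm thick, up to 115 mm above its foot (its origin). Leave alone.
- vase: Bystander: white fluted printed vase, 94 mm wide, 84 mm high, origin under its foot
- cleaner: Bystander: clear bottle with blue label and cap, 52 mm wide, 130 mm high, origin under its foot
- scraper: Bystander: red-handled scraper, 180 mm long, lying on the table, origin under its middle
- gluestick: Bystander: yellow glue stick, 30 mm wide, 90 mm high, origin under its foot
- spool: Bystander: small spool of red filament lying flat, 100 mm wide, 38 mm high, origin under its middle
There are look-alikes about, which are no part of the job. Leave any turquoise look-alike of the rack alone.

How it is judged:
On the way, in this order (a step that is already met when the one before it is completed fails the run):
1. the release pin's tip is in the access hole, at least 20 mm below the deck (z of pin in the frame of hole below -0.02 m and horizontal distance between pin and hole below 0.012 m), for 0.05 s.
2. the tray is out by more than 20 mm (value of joint tray above 0.02 m), for 0.05 s.
At the end, for the whole second after the job is handed in: The tray stands out of the dry box by more than 35 mm; the release pin is back in its rack slot, upright (within 0.12 rad), fully home (its foot less than 12 mm above the table, the slot's bottom being at 5 mm, and within 5 mm of the slot's axis) and at rest (value of joint tray above 0.035 m and angle between pin's own z axis and vertical below 0.12 rad and height (world z) of pin below 0.012 m and linear speed of pin below 0.02 m/s and (horizontal distance between pin and slot0 below 0.005 m or horizontal distance between pin and slot1 below 0.005 m or horizontal distance between pin and slot2 below 0.005 m)); the robot touches nothing.
It fails at once if the pin presses on the dry box or its catch with more than 22 N (contact force between pin and drybox above 22 N).
It fails at once if another tool in the rack is moved by more than 20 mm (distance of any of driver, pick from where it was at the start of the episode above 0.02 m).
It fails at once if a bystander is moved by more than 30 mm (distance of any of vase, cleaner, scraper, gluestick, spool from where it was at the start of the episode above 0.03 m).
It also fails if it takes over 72 s, if anything falls off the work surface, if the arm or the gripper's body presses on something with over 40 N, if the wrist force passes 120 N, or if a joint passes its speed limit or range.

ROBOT

A 6-joint arm with a two-finger parallel gripper is mounted at the origin on the work surface. World frame = base frame: x ahead of the robot, y to its left, z up, the work surface at z = 0. Lengths are in m, angles in rad, forces in N, time in s.
With the tool pointing down it reaches from about 0.25 to 0.775 m from the base axis. Payload 4 kg.
Tool frame: the origin (TCP) lies at the very end of the fingers, on their centre line; the grasp point (between the pads) lies 19 mm behind it; x points along the fingers, y is the direction in which the jaws open and shut, and the axes are right-handed (so a half turn about x gives the same grasp; the last joint's range is limited). The gripper opens to 94 mm and grips with 3 to 60 N. Pads are 16 mm wide; open, the fingers measure 119 mm over their backs; the gripper's body (75 mm by 177 mm) begins 78 mm behind the grasp point.
Start: joints at [-1.327, 0.087, 1.371, -0, 1.684, -0.103], TCP at [0.187, -0.517, 0.206] pointing down, gripper open.
Joint ranges: [-3.1, 3.1], [-0.76, 2.03], [0.27, 2.55], [-1.08, 4.22], [0.17, 2.65], [-2.57, 2.57]. Speed limits (rad/s): [2.79, 2.79, 3.14, 3.14, 3.14, 3.14].

INTERFACE

Orientations are given as [roll, pitch, yaw] about the fixed x, y, z axes, in that order (R = Rz(yaw) Ry(pitch) Rx(roll)).
In Python, from bench import robot gives the robot as it stands.
- The arm moves only by the tool carry_out, never from a script. Its argument "targets" is a list of rows, each a list of 5 numbers: the closure, from 0 (fully open) to 1 (shut), then the shift along the tool's x, y, z in cm, then the turn about the tool's x in degrees. In form: [[fingers, tx, ty, tz, turn], ...]. A call has 1 to 20 rows; each row shifts and turns the commanded pose from where the row before left it, along the tool's axes as they then stand; what a row does not reach is not made up. A row lasts 1/10 s, in which the tool goes at most 50 mm and 8.59 degrees, less where a joint would pass 70% of its speed; a pose out of reach is approached as far as the arm can. A call is refused whole if a number of a shift passes 5 or a number of a turn 8.59, either way. A call with a gripper value outside its range is refused whole. The fingers move at their own pace and stop on an object; the grip force is fixed at half the most. Time passes only in rows, so rows that do not move let the fingers close. It gives the time, the measured TCP pose, the force and the opening at its end, in the units of the state.
- robot.get_obs(): the state, without advancing time (a new reading comes with each control period).
- robot.snapshot(name): name is "scene" or "side" or "wrist"; returns a dict with "image" (400x640x3 uint8, red, green, blue), "camera_matrix" (3x3 intrinsics, pixels), "pose" (4x4, takes a point from camera to world coordinates). Camera axes: x right, y up, looking along -z (the intrinsics and any distortion apply to the point x, -y, -z); pixel columns grow to the right and rows downward; lengths in m; the calibration is good to about 2 mm. A picture is of the moment at which its call begins. There is no depth.
- robot.close_job(): hands the job in, once; it reports no verdict.
The state is a dict: "time": time; "joint_positions": joint angles; "qvel": joint speeds; "joint_torque": joint torques, N m; "tool_pos": TCP position; "ee_rot": TCP orientation; "wrist_force": force on the tool from outside, world axes, zero at the start; "wrist_torque": the same for the moment, N m; "width": finger opening in m.
Only numpy, scipy, OpenCV 4.12 (cv2) and the standard library are available. Lean on these libraries where they do the work, as an engineer would, in place of code of your own. Each camera call takes 0.05 s, during which the arm holds its last target. There are 200 camera calls.

## Working session

There is one attempt and no reset: what is moved stays moved. The work goes in short steps, Python scripts to look and compute and a tool call to move; the robot and the scene stay as the last step left them, time stands still between calls to the robot, and variables do not carry over. Pictures are saved under pics/ and viewed, about 8 in all and at most 12, crops included, and the job is handed in when it is done.

Besides the shell and the picture viewer there is one more tool, called after ">>>" by a JSON object that holds its "api" and its "payload". carry_out: Moves the arm, as the interface text tells. Its arguments: {"type":"object","properties":{"targets":{"type":"array","items":{"type":"array","items":{"type":"number"}}}},"required":["targets"]}

```bash
mkdir -p pics; cat > h.py <<'E'
import numpy as np,cv2
from bench import robot
def snap(n,f):
    s=robot.snapshot(n); cv2.imwrite('pics/'+f,s['image'][:,:,::-1]); np.savez('pics/'+f[:-4],**{k:np.array(v) for k,v in s.items() if k in('image','camera_matrix','pose')}); return s
def ray(s,u,v):
    K=np.array(s['camera_matrix']);P=np.array(s['pose'])
    d=np.linalg.inv(K)@[u,v,1]; d=P[:3,:3]@[d[0],-d[1],-d[2]]
    return P[:3,3],d/np.linalg.norm(d)
def onz(s,u,v,z):
    o,d=ray(s,u,v); return o+d*(z-o[2])/d[2]
def proj(s,p):
    K=np.array(s['camera_matrix']);P=np.array(s['pose'])
    c=P[:3,:3].T@(np.array(p)-P[:3,3]); q=K@[c[0],-c[1],-c[2]]; return q[:2]/q[2]
def tri(rs):
    A=0;b=0
    for o,d in rs:
        M=np.eye(3)-np.outer(d,d);A=A+M;b=b+M@o
    return np.linalg.solve(A,b)
E
python3 - <<'E'
from h import *
a=snap('scene','a.png');b=snap('side','b.png');c=snap('wrist','c.png')
cv2.imwrite('pics/ab.png',np.vstack([a['image'],b['image']])[:,:,::-1])
for s in(a,b,c): print([k for k in s],np.round(s['pose'],3).tolist(),np.round(s['camera_matrix'],1).tolist())
print(robot.get_obs())
E
```

```text
['image', 'camera_matrix', 'pose'] [[0.667, -0.42, 0.616, 1.39], [0.745, 0.378, -0.549, -0.795], [-0.002, 0.825, 0.565, 0.882], [0.0, 0.0, 0.0, 1.0]] [[469.9, 0.0, 319.8], [0.0, 469.9, 192.1], [0.0, 0.0, 1.0]]
['image', 'camera_matrix', 'pose'] [[-0.698, 0.466, -0.544, -0.232], [-0.716, -0.465, 0.52, 0.696], [-0.01, 0.753, 0.658, 0.968], [0.0, 0.0, 0.0, 1.0]] [[432.7, 0.0, 324.4], [0.0, 432.7, 196.5], [0.0, 0.0, 1.0]]
['image', 'camera_matrix', 'pose'] [[0.34, 0.913, 0.225, 0.251], [-0.94, 0.331, 0.08, -0.495], [-0.002, -0.239, 0.971, 0.383], [0.0, 0.0, 0.0, 1.0]] [[350.0, 0.0, 316.3], [0.0, 350.0, 197.2], [0.0, 0.0, 1.0]]
{'time': 0.15, 'joint_positions': array([-1.32710006e+00,  8.78446053e-02,  1.37193976e+00, -1.23913223e-05,
        1.68361282e+00, -1.03103819e-01]), 'qvel': array([-0.00036813, -0.00162197, -0.00521069,  0.00016529,  0.00184605,
       -0.00093904]), 'joint_torque': array([ 9.55339419e-04, -3.40643549e+01, -3.02792537e+01,  7.17739714e-02,
        3.05227214e-02, -1.16636938e-04]), 'tool_pos': array([ 0.18682249, -0.51683051,  0.20452404]), 'ee_rot': array([-1.66707571,  1.56899176,  1.82131564]), 'wrist_force': array([ 0.83810556,  0.35379611, -0.53448381]), 'wrist_torque': array([ 0.07151376, -0.05135218, -0.01848552]), 'width': 0.09370756733637312}
```

View pics/a.png

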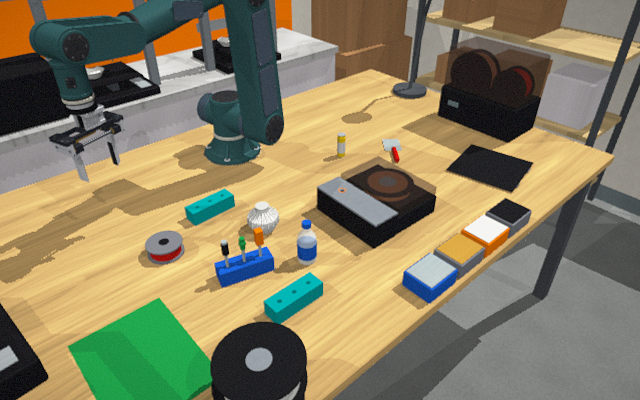

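View pics/b.png

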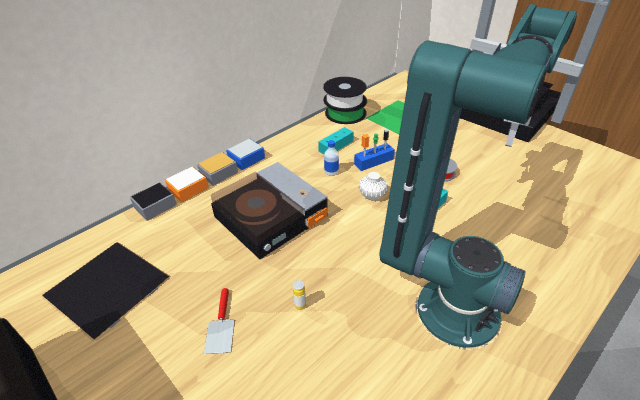

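The scene picture shows the rack at (245,265) with the orange handle at (258,237), and the hole at about (341,190). In the side picture the rack is at (375,157), the pin at (365,141) and the hole at (304,193). Next I'll measure these.

```bash
python3 - <<'E'
from h import *
def L(f): return dict(np.load('pics/'+f+'.npz'))
a=L('a');b=L('b')
def blobs(s,lo,hi,box,mn=4):
    x0,y0,x1,y1=box
    h=cv2.cvtColor(s['image'],cv2.COLOR_RGB2HSV); m=cv2.inRange(h,lo,hi); k=np.zeros_like(m);k[y0:y1,x0:x1]=m[y0:y1,x0:x1]
    n,l,st,ce=cv2.connectedComponentsWithStats(k)
    return [(st[i].tolist(),ce[i].round(1).tolist()) for i in range(1,n) if st[i][4]>=mn],k
O=((5,150,120),(18,255,255));B=((108,150,60),(122,255,255))
for n,s,bx in(('a',a,[(240,215,275,260),(325,180,355,200),(205,235,285,290)]),('b',b,[(355,130,372,150),(290,183,315,203),(350,140,397,172)])):
    for q,c in zip(bx,(O,O,B)):
        r,k=blobs(s,*c,q); print(n,q,r)
        if c is B:
            cnt=max(cv2.findContours(k,0,2)[0],key=cv2.contourArea); print(cv2.approxPolyDP(cv2.convexHull(cnt),2,True)[:,0].tolist())
C=[cv2.resize(s['image'][y:y+100,x:x+130],None,fx=6,fy=6,interpolation=2)[:590,:780] for s,x,y in((a,200,200),(a,310,150))]
E2=[cv2.resize(s['image'][y:y+75,x:x+100],None,fx=4,fy=4,interpolation=2) for s,x,y in((a,200,215),(a,315,160),(b,320,115),(b,250,155))]
cv2.imwrite('pics/crop1.png',np.vstack([np.hstack(E2[:2]),np.hstack(E2[2:])])[:,:,::-1])
E
```

```text
a (240, 215, 275, 260) [([253, 227, 11, 19, 163], [258.2, 236.3])]
a (325, 180, 355, 200) []
a (205, 235, 285, 290) [([215, 247, 59, 40, 1284], [244.4, 266.8])]
[[266, 247], [273, 260], [273, 269], [222, 286], [215, 263]]
b (355, 130, 372, 150) [([361, 134, 8, 14, 89], [364.9, 140.8])]
b (290, 183, 315, 203) [([299, 191, 2, 4, 4], [299.5, 192.5])]
b (350, 140, 397, 172) [([354, 144, 40, 27, 625], [373.7, 156.9])]
[[393, 149], [392, 159], [362, 170], [354, 163], [355, 154], [386, 144]]
```

View pics/crop1.png

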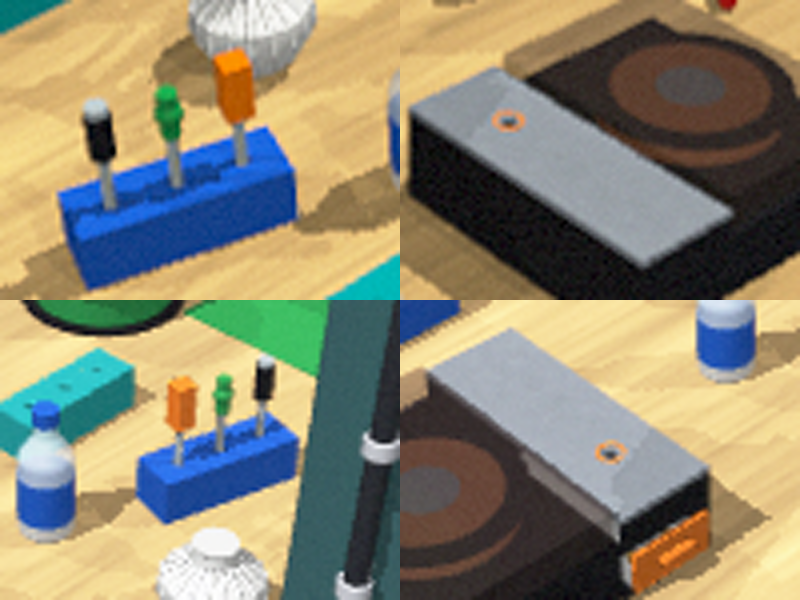

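```bash
python3 - <<'E'
from h import *
def L(f): return dict(np.load('pics/'+f+'.npz'))
a=L('a');b=L('b')
ca=lambda x,y:((x+.5)/4-.5+200,(y+.5)/4-.5+215)
cd=lambda x,y:((x-400+.5)/4-.5+315,(y+.5)/4-.5+160)
cb=lambda x,y:((x+.5)/4-.5+320,(y-300+.5)/4-.5+115)
ce=lambda x,y:((x-400+.5)/4-.5+250,(y-300+.5)/4-.5+155)
def rep(n,p,q,z):
    print(n,onz(a,*p,z).round(4)[:2],onz(b,*q,z).round(4)[:2],tri([ray(a,*p),ray(b,*q)]).round(4))
rep('handle',(258.2,236.3),(364.9,140.8),.1075)
rep('hole',cd(509,121),ce(611,453),.085)
rep('pin',ca(240,163),cb(180,464),.045)
rep('pick',ca(177,185),cb(221,446),.045)
rep('drv',ca(109,207),cb(262,430),.045)
print('rack top a',[onz(a,*ca(*p),.045).round(4)[:2].tolist() for p in((62,191),(78,238),(296,172),(268,128))])
print('rack top b',[onz(b,*cb(*p),.045).round(4)[:2].tolist() for p in((138,461),(167,490),(298,442),(268,414))])
print('deck a',[onz(a,*cd(*p),.085).round(4)[:2].tolist() for p in((411,107),(495,69),(732,213),(642,265))])
print('deck b',[onz(b,*ce(*p),.085).round(4)[:2].tolist() for p in((708,467),(621,541),(428,374),(510,329))])
E
```

```text
handle [ 0.5896 -0.2937] [ 0.5918 -0.2952] [ 0.5908 -0.2942  0.1085]
hole [0.5568 0.0371] [0.5584 0.0341] [0.5577 0.0354 0.0862]
pin [ 0.5915 -0.2963] [ 0.5886 -0.2948] [ 0.5899 -0.2958  0.0437]
pick [ 0.5814 -0.3392] [ 0.5807 -0.3424] [ 0.5808 -0.3403  0.0456]
drv [ 0.5694 -0.3833] [ 0.5705 -0.3888] [ 0.5697 -0.385   0.0467]
rack top a [[0.5364, -0.3978], [0.5803, -0.413], [0.6231, -0.2741], [0.5756, -0.2617]]
rack top b [[0.6187, -0.2714], [0.5705, -0.2572], [0.5347, -0.3972], [0.5834, -0.4131]]
deck a [[0.493, -0.0053], [0.4969, 0.0797], [0.745, 0.0736], [0.7426, -0.017]]
deck b [[0.4928, -0.008], [0.479, 0.0959], [0.7403, 0.0742], [0.7403, -0.0138]]
```

```bash
cat >> h.py <<'E'
from scipy.spatial.transform import Rotation as Rn
def go(target,yawdeg=None):
    o=robot.get_obs(); R=Rn.from_euler('xyz',o['ee_rot']).as_matrix()
    y=np.degrees(np.arctan2(R[1,1],R[0,1]))
    print('t',round(o['time'],2),'tcp',o['tool_pos'].round(4),'jaw yaw',y.round(2),'toolx',R[:,0].round(4),'F',o['wrist_force'].round(2),'w',round(o['width'],4),'q6',o['joint_positions'][5].round(3))
    print('shift now cm',(R.T@(np.array(target)-o['tool_pos'])*100).round(2))
    if yawdeg is not None:
        d=(yawdeg-y+90)%180-90; t=-d  # tool x is down
        R2=R@Rn.from_euler('x',t,degrees=True).as_matrix()
        print('turn',round(t,2),'shift after turn cm',(R2.T@(np.array(target)-o['tool_pos'])*100).round(2))
E
python3 - <<'E'
from h import *
a=dict(np.load('pics/a.npz'));b=dict(np.load('pics/b.npz'))
print('bottle cap',tri([ray(a,306,224),ray(b,331,144.5)]).round(3),'vase',tri([ray(a,263,206),ray(b,373,176)]).round(3))
go([.590,-.295,.20],-14.5)
E
```

```text
bottle cap [ 0.646 -0.18   0.121] vase [ 0.461 -0.188  0.082]
t 0.15 tcp [ 0.1868 -0.5168  0.2045] jaw yaw -70.13 toolx [-4.0e-04  1.7e-03 -1.0e+00] F [ 0.84  0.35 -0.53] w 0.0937 q6 -0.103
shift now cm [  0.47  -7.16 -45.46]
turn -55.63 shift after turn cm [  0.47  33.48 -31.57]
```

>>> {"api": "carry_out", "payload": {"targets": [[0.2,0,0,0,-7.95],[0.2,0,0,0,-7.95],[0.2,0,0,0,-7.95],[0.2,0,0,0,-7.95],[0.2,0,0,0,-7.95],[0.2,0,0,0,-7.95],[0.2,0,0,0,-7.95],[0.2,0,2.8,-2.6,0],[0.2,0,2.8,-2.6,0],[0.2,0,2.8,-2.6,0],[0.2,0,2.8,-2.6,0],[0.2,0,2.8,-2.6,0],[0.2,0,2.8,-2.6,0],[0.2,0,2.8,-2.6,0],[0.2,0,2.8,-2.6,0],[0.2,0,2.8,-2.6,0],[0.2,0,2.8,-2.6,0],[0.2,0,2.8,-2.6,0],[0.2,0,2.8,-2.6,0]]}}

```text
time: 2.05
tool_pos: [0.5914, -0.2982, 0.2049]
ee_rot: [-1.679, 1.57, 2.781]
wrist_force: [-0.4, -0.7, 0.2]
width: 0.0753
```

>>> {"api": "carry_out", "payload": {"targets": [[0.2,0,0,0,0],[0.2,0,0,0,0],[0.2,0,0,0,0]]}}

```text
time: 2.35
tool_pos: [0.5894, -0.2999, 0.2053]
ee_rot: [-1.112, 1.57, -2.936]
wrist_force: [0.2, -0.3, -0.1]
width: 0.0752
```

```bash
python3 - <<'E'
from h import *
c=snap('wrist','d.png'); go([.590,-.295,.20],-14.5)
print(proj(c,[.59,-.295,.13]),proj(c,[.59,-.295,.045]))
E
```

```text
t 2.4 tcp [ 0.5892 -0.3001  0.2055] jaw yaw -14.57 toolx [-5.e-04 -3.e-04 -1.e+00] F [ 0.3   0.28 -0.71] w 0.0751 q6 -0.302
shift now cm [ 0.55 -0.05 -0.51]
turn -0.07 shift after turn cm [ 0.55 -0.05 -0.51]
[315.68061658 197.317445  ] [315.92486376 176.52344746]
```

View pics/d.png

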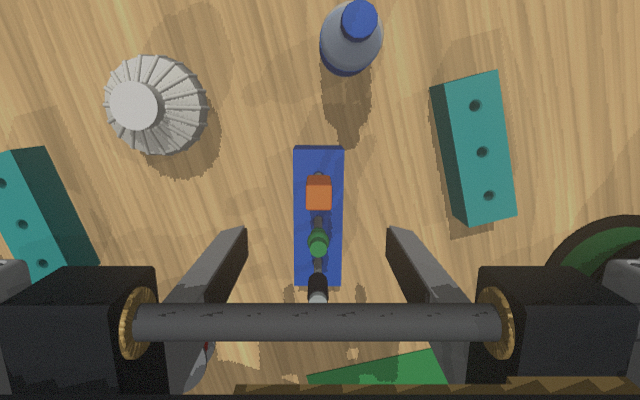

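The wrist view has the rack upright in the image (294–344 × 146–286), with the orange handle at about (319,193) and both jaws clear. I'll refine the handle position and the rack's yaw.

```bash
python3 - <<'E'
from h import *
c=dict(np.load('pics/d.npz'))
h=cv2.cvtColor(c['image'],cv2.COLOR_RGB2HSV)
m=cv2.inRange(h,(5,130,60),(18,255,255)); m[:, :300]=0;m[:,340:]=0;m[:160]=0;m[220:]=0
ys,xs=np.nonzero(m); print(xs.min(),xs.max(),ys.min(),ys.max())
for y in range(ys.min(),ys.max()+1,2): print(y,xs[ys==y].min(),xs[ys==y].max(),c['image'][y,318])
B=cv2.inRange(h,(108,120,40),(125,255,255)); B[:140]=0;B[292:]=0;B[:,:285]=0;B[:,352:]=0
for y in (155,165,220,240,260,275): x=np.nonzero(B[y])[0]; print(y,x.min(),x.max(),[onz(c,u,y,.045).round(4)[:2] for u in(x.min()-.5,x.max()+.5)])
E
```

```text
306 331 175 209
175 310 323 [123  79  50]
177 307 329 [128  76  51]
179 307 329 [131  80  53]
181 307 329 [135  82  55]
183 307 330 [132  79  55]
185 306 330 [168 102  64]
187 306 331 [180 114  67]
189 306 331 [184 118  71]
191 306 331 [183 118  70]
193 306 331 [183 119  71]
195 306 331 [180 113  64]
197 306 331 [178 112  67]
199 306 331 [183 114  69]
201 306 331 [179 113  65]
203 306 330 [183 117  70]
205 306 330 [180 115  66]
207 306 330 [179 116  65]
209 308 329 [168 100  62]
155 293 342 [array([ 0.5734, -0.2689]), array([ 0.6202, -0.281 ])]
165 293 342 [array([ 0.5708, -0.2782]), array([ 0.6179, -0.2905])]
220 294 341 [array([ 0.5568, -0.3326]), array([ 0.6039, -0.3448])]
240 294 340 [array([ 0.5511, -0.3533]), array([ 0.5978, -0.3654])]
260 294 340 [array([ 0.5452, -0.3747]), array([ 0.5926, -0.3869])]
275 295 340 [array([ 0.5417, -0.3914]), array([ 0.5886, -0.4035])]
```

```bash
python3 - <<'E'
from h import *
c=dict(np.load('pics/d.npz'))
p=onz(c,318.5,197,.13); print(p)
print((onz(c,331.5,197,.13)-onz(c,305.5,197,.13)))
go([p[0],p[1],.091],-14.5)
E
```

```text
[ 0.59209756 -0.29529077  0.13      ]
[ 0.01877813 -0.00485916  0.        ]
t 2.4 tcp [ 0.5892 -0.3001  0.2055] jaw yaw -14.57 toolx [-5.e-04 -3.e-04 -1.e+00] F [ 0.3   0.28 -0.71] w 0.0751 q6 -0.302
shift now cm [11.45  0.16 -0.54]
turn -0.07 shift after turn cm [11.45  0.17 -0.54]
```

>>> {"api": "carry_out", "payload": {"targets": [[0.2,0,0.1,-0.55,0],[0.2,0,0,0,0],[0.2,2,0,0,0],[0.2,2,0,0,0],[0.2,2,0,0,0],[0.2,2,0,0,0],[0.2,2,0,0,0],[0.2,1.4,0,0,0],[0.2,0,0,0,0],[0.2,0,0,0,0],[0.2,0,0,0,0]]}}

```text
time: 3.5
tool_pos: [0.5934, -0.2947, 0.0933]
ee_rot: [1.261, 1.568, -0.563]
wrist_force: [0.5, 0.1, 0.8]
width: 0.0751
```

```bash
python3 - <<'E'
from h import *
go([.5918,-.2952,.091],-14.5)
E
```

```text
t 3.5 tcp [ 0.5934 -0.2947  0.0933] jaw yaw -14.49 toolx [ 0.0025 -0.0016 -1.    ] F [0.46 0.14 0.84] w 0.0751 q6 -0.294
shift now cm [ 0.23 -0.14  0.09]
turn 0.01 shift after turn cm [ 0.23 -0.14  0.09]
```

>>> {"api": "carry_out", "payload": {"targets": [[0.2,0.2,-0.15,0.1,0],[0.2,0,0,0,0],[0.6,0,0,0,0],[0.8,0,0,0,0],[0.9,0,0,0,0],[1,0,0,0,0],[1,0,0,0,0],[1,0,0,0,0],[1,0,0,0,0],[1,0,0,0,0],[1,0,0,0,0],[1,0,0,0,0]]}}

```text
time: 4.7
tool_pos: [0.5911, -0.2948, 0.0895]
ee_rot: [1.341, 1.57, -0.482]
wrist_force: [0.4, -0.7, -0.9]
width: 0.0194
```

```bash
python3 - <<'E'
from h import *
go([.5918,-.2952,.24],-14.5)
E
```

```text
t 4.7 tcp [ 0.5911 -0.2948  0.0895] jaw yaw -14.48 toolx [ 3.e-04 -2.e-04 -1.e+00] F [ 0.37 -0.67 -0.9 ] w 0.0194 q6 -0.296
shift now cm [-15.05   0.09   0.02]
turn 0.02 shift after turn cm [-15.05   0.09   0.02]
```

>>> {"api": "carry_out", "payload": {"targets": [[1,-0.5,0,0,0],[1,-1,0,0,0],[1,-1.5,0,0,0],[1,-2,0,0,0],[1,-2,0,0,0],[1,-2,0,0,0],[1,-2,0,0,0],[1,-2,0,0,0],[1,-1,0,0,0],[1,0,0,0,0],[1,0,0,0,0]]}}

```text
time: 5.8
tool_pos: [0.5905, -0.2946, 0.2293]
ee_rot: [-1.56, 1.57, 2.9]
wrist_force: [0.3, -0.6, -0.6]
width: 0.0197
```

```bash
python3 - <<'E'
from h import *
go([.5575,.0355,.2295],-14.5)
E
```

```text
t 5.8 tcp [ 0.5905 -0.2946  0.2293] jaw yaw -14.48 toolx [-8.e-04  2.e-04 -1.e+00] F [ 0.27 -0.56 -0.65] w 0.0197 q6 -0.296
shift now cm [-1.000e-02 -1.145e+01 -3.114e+01]
turn 0.02 shift after turn cm [-1.000e-02 -1.146e+01 -3.113e+01]
```

>>> {"api": "carry_out", "payload": {"targets": [[1,0,-0.7,-1.9,0],[1,0,-1.1,-3,0],[1,0,-1.1,-3,0],[1,0,-1.1,-3,0],[1,0,-1.1,-3,0],[1,0,-1.1,-3,0],[1,0,-1.1,-3,0],[1,0,-1.1,-3,0],[1,0,-1.1,-3,0],[1,0,-1.1,-3,0],[1,0,-0.85,-2.2,0],[1,0,0,0,0],[1,0,0,0,0],[1,0,0,0,0]]}}

```text
time: 7.2
tool_pos: [0.5576, 0.0341, 0.2286]
ee_rot: [-0.921, 1.569, -2.746]
wrist_force: [0.2, 0.0, 0.2]
width: 0.0199
```

```bash
python3 - <<'E'
from h import *
c=snap('wrist','e.png'); s=snap('scene','ea.png'); b=snap('side','eb.png')
go([.5575,.0355,.2295],-14.5); print(proj(c,[.5575,.0355,.085]),proj(c,[.5575,.0355,.145]))
E2=[cv2.resize(i['image'][y:y+75,x:x+100],None,fx=4,fy=4,interpolation=2) for i,x,y in((c,268,130),(c,268,90),(s,290,130),(b,250,130))]
cv2.imwrite('pics/crop2.png',np.vstack([np.hstack([E2[1],E2[0]]),np.hstack(E2[2:])])[:,:,::-1])
E
```

```text
t 7.35 tcp [0.5578 0.0339 0.2292] jaw yaw -14.58 toolx [-6.e-04 -3.e-04 -1.e+00] F [0.27 0.59 0.07] w 0.0201 q6 0.214
shift now cm [-0.03 -0.07 -0.14]
turn -0.08 shift after turn cm [-0.03 -0.07 -0.14]
[316.14423042 183.36697665] [315.98596249 199.08075582]
```

View pics/crop2.png

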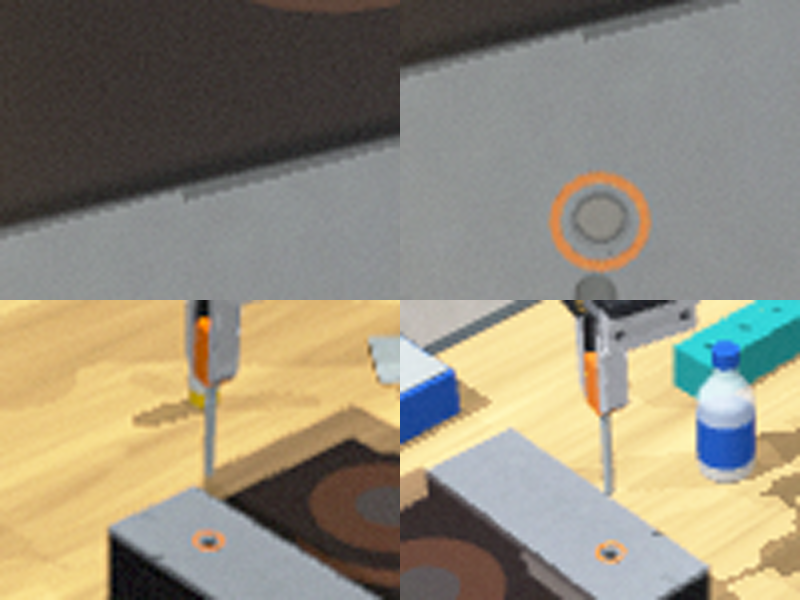

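The wrist crop shows the ring centred at about pixel (317.6,184.9), with the pin tip just below it. The tip is also visible in the scene and side crops above the hole.

```bash
python3 - <<'E'
from h import *
L=lambda f:dict(np.load('pics/'+f+'.npz'))
c,s,b=L('e'),L('ea'),L('eb')
f=lambda x,y,x0,y0,ox,oy:((x-ox+.5)/4-.5+x0,(y-oy+.5)/4-.5+y0)
# ring by colour
h=cv2.cvtColor(c['image'],cv2.COLOR_RGB2HSV);m=cv2.inRange(h,(5,90,100),(20,255,255));m[:160]=0;m[205:]=0;m[:,:295]=0;m[:,345:]=0
ys,xs=np.nonzero(m);print('ring',(xs.min()+xs.max())/2,(ys.min()+ys.max())/2,len(xs))
cnt=max(cv2.findContours(m,0,2)[0],key=cv2.contourArea);(u,v),ax,_=cv2.fitEllipse(cnt);print(u,v,ax)
print('hole wrist',onz(c,u,v,.085).round(4))
ha=f(209,541,290,130,0,300);hb=f(611,552,250,130,400,300)
H=tri([ray(s,*ha),ray(b,*hb)])
ta=f(209,479,290,130,0,300);tb=f(608.5,492,250,130,400,300)
T=tri([ray(s,*ta),ray(b,*tb)])
print('hole',H.round(4),'tip',T.round(4),'diff',(H-T).round(4))
# same-height diff using wrist: tip ~ x px 316.6
o=robot.get_obs();print(o['tool_pos'])
print('tip expected px',proj(c,[o['tool_pos'][0],o['tool_pos'][1],.1445]), 'at x 316.6 shift', (onz(c,317.5,201,.1445)-onz(c,316.5,201,.1445)))
print(onz(s,*ha,.085),onz(b,*hb,.085),onz(s,*ta,.1445),onz(b,*tb,.1445))
g=c['image'][190:215,300:335].astype(int).sum(2)//3
print('\n'.join(' '.join('%3d'%x for x in r) for r in g))
E
```

```text
ring 317.5 185.0 197
317.5400695800781 184.9709930419922 (24.008163452148438, 24.52975845336914)
hole wrist [0.5584 0.0337 0.085 ]
hole [0.5582 0.0349 0.0867] tip [0.56   0.0319 0.144 ] diff [-0.0018  0.003  -0.0574]
[0.55784455 0.03394639 0.2291518 ]
tip expected px [316.92228651 200.69763303] at x 316.6 shift [ 0.00074954 -0.00019388  0.        ]
[0.55682179 0.03708411 0.085     ] [0.55931088 0.03333546 0.085     ] [0.5605737  0.03141136 0.1445    ] [0.55944513 0.03225764 0.1445    ]
143 147 146 150 148 147 144 143 142 146 149 147 140 136 134 128 113 109 111 104 125 136 136 140 146 144 141 145 143 137 143 146 144 144 143
146 147 147 144 147 148 146 143 144 147 144 143 148 147 143 136 138 140 140 140 141 141 141 147 143 138 133 141 143 140 144 146 144 143 144
147 144 149 145 144 147 143 146 144 144 145 135 144 145 146 142 142 143 141 140 134 141 146 142 140 134 145 143 139 144 146 144 144 142 143
147 145 148 145 145 146 146 143 145 143 142 138 139 147 147 150 144 144 148 143 125 141 143 134 137 145 145 144 143 143 140 139 143 144 137
146 143 144 146 146 147 146 142 147 147 144 143 1
[... 2190 characters left out ...]

145 146 143 148 147 147 148 145 144 147 143 108 101 111 109 115 113 118 115 116 114 104 118 152 147 147 143 145 145 145 141 142 141 143 142
146 147 145 142 146 146 145 146 149 147 145 100 102 110 116 114 116 116 113 115 112 103 111 148 145 145 146 146 145 143 144 146 142 146 141
147 147 147 146 145 146 146 147 147 146 140  99 100 112 112 114 116 118 118 116 112 106 113 146 146 145 143 147 146 145 146 144 143 141 142
144 145 147 147 148 147 146 147 143 148 143 101 105 111 114 116 114 115 116 118 111 106 115 149 145 145 146 143 145 146 145 144 143 146 144
149 147 143 147 146 148 145 147 147 147 144 100 106 112 114 115 114 116 118 114 111 111 112 148 147 146 144 146 142 142 143 146 143 144 145
```

>>> {"api": "carry_out", "payload": {"targets": [[1,1,-0.05,-0.2,0],[1,1,0,0,0],[1,1,0,0,0],[1,1,0,0,0],[1,0.9,0,0,0],[1,0,0,0,0],[1,0,0,0,0],[1,0,0,0,0]]}}

```text
time: 8.15
tool_pos: [0.5582, 0.0371, 0.1811]
ee_rot: [1.733, 1.57, -0.091]
wrist_force: [-0.3, -0.0, -0.6]
width: 0.0197
```

```bash
python3 - <<'E'
from h import *
c=snap('wrist','f.png'); s=snap('scene','fa.png'); b=snap('side','fb.png')
go([.5575,.0355,.1795],-14.5)
X=[cv2.resize(i['image'][y:y+37,x:x+50],None,fx=8,fy=8,interpolation=2) for i,x,y in((c,293,165),(s,317,165),(b,277,165))]
X.append(X[0]*0)
cv2.imwrite('pics/crop3.png',np.vstack([np.hstack(X[:2]),np.hstack(X[2:])])[:,:,::-1])
E
```

```text
t 8.3 tcp [0.5582 0.0371 0.1812] jaw yaw -14.48 toolx [ 1.4e-03 -2.0e-04 -1.0e+00] F [ 0.    0.44 -1.39] w 0.0198 q6 0.218
shift now cm [ 0.17 -0.03  0.17]
turn 0.02 shift after turn cm [ 0.17 -0.03  0.17]
```

View pics/crop3.png

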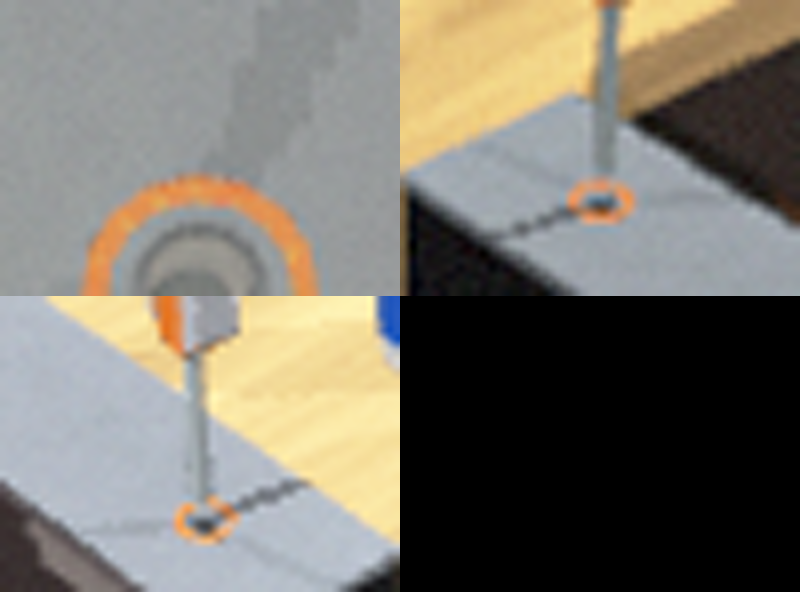

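The crops show the tip about 11 mm above the deck, nearly over the ring. Tip/ring pixels are (604,178)/(601,202) in the scene crop and (203,500)/(206,521) in the side crop.

```bash
python3 - <<'E'
from h import *
L=lambda f:dict(np.load('pics/'+f+'.npz'))
c,s,b=L('f'),L('fa'),L('fb')
f=lambda x,y,x0,y0,ox,oy:((x-ox+.5)/8-.5+x0,(y-oy+.5)/8-.5+y0)
h=cv2.cvtColor(c['image'],cv2.COLOR_RGB2HSV);m=cv2.inRange(h,(5,90,100),(20,255,255));m[:180]=0;m[225:]=0;m[:,:295]=0;m[:,345:]=0
cnt=np.vstack(cv2.findContours(m,0,2)[0]);(u,v),r=cv2.minEnclosingCircle(cnt);print('ring wrist',u,v,r,onz(c,u,v,.085).round(4))
ys,xs=np.nonzero(m);print(xs.min(),xs.max(),ys.min(),ys.max())
ha,hb=f(601,202,317,165,400,0),f(206,521,277,165,0,296)
ta,tb=f(604.5,177,317,165,400,0),f(203,500,277,165,0,296)
H=tri([ray(s,*ha),ray(b,*hb)]);T=tri([ray(s,*ta),ray(b,*tb)]);print(H.round(4),T.round(4),(H-T).round(4))
g=c['image'][190:225,300:335].astype(int).sum(2)//3
print('\n'.join(str(190+i)+': '+' '.join('%3d'%x for x in r) for i,r in enumerate(g)))
print(proj(c,[.5582,.0371,.0965]),onz(c,317.5,202,.0965)-onz(c,316.5,202,.0965))
E
```

```text
ring wrist 316.5 209.01351928710938 22.290119171142578 [0.5559 0.0273 0.085 ]
300 333 187 224
[0.5578 0.035  0.0867] [0.5582 0.0359 0.0978] [-0.0003 -0.0009 -0.0111]
190: 152 158 157 157 158 156 155 159 156 154 151 151 158 161 156 157 152 156 158 156 152 156 157 149 151 154 151 152 154 155 154 154 156 157 154
191: 154 156 155 156 159 155 156 157 153 149 151 151 160 154 154 158 154 154 157 153 153 152 156 155 151 150 154 150 151 148 156 156 154 153 155
192: 155 155 158 155 161 158 154 152 158 153 152 156 158 155 156 148 150 144 145 146 150 151 151 155 156 152 151 150 150 145 152 153 155 152 156
193: 157 156 156 158 157 155 152 151 158 162 152 155 155 150 143 122 123 113 114 119 132 133 142 155 154 152 157 150 153 155 156 154 155 156 155
194: 154 157 159 157 147 144 149 151 153 155 160 156 149 122 112 116 128 120 126 127 120 110 129 146 152 154 155 149 151 151 150 156 153 154 151
195: 155 156 155 153 139 152 151 154 157 160 157 150 125 120 133 142 149 151 147 146 146 132 117 124 136 155 154 152 154 154 152 154 154 153 154
196: 156 157 158 157 142 152 149 156 158 161 152 126 120 138 146
[... 3506 characters left out ...]
15 105 134 156 154 153 152 151 152 152 152 153 151 149
221: 154 158 157 158 156 158 157 156 160 154 132 102 111 119 121 121 122 126 125 125 121 117 109 141 154 156 152 154 153 152 154 154 152 152 153
222: 149 153 149 149 149 150 144 144 146 147 126 106 117 116 119 120 122 125 124 121 119 116 113 135 145 146 148 146 146 146 145 146 144 151 153
223: 108 120 102 106 106 103 104 108 102 108 106 108 108 106 110 108 109 106 109 108 107 105 105 109 106 107 101 109 103 107 103 106 116 134 145
224:  98 103 108 108 110 107 109 109 109 108 112 112 108 106 111 106 112 109 110 106 109 110 107 112 109 106 108 109 107 110 108 105 106 103 123
[316.24607947 200.58857602] [ 0.00075163 -0.00019409  0.        ]
```

>>> {"api": "carry_out", "payload": {"targets": [[1,0,0.05,0.09,0],[1,0.2,0,0,0],[1,0.2,0,0,0],[1,0.2,0,0,0],[1,0.2,0,0,0],[1,0.1,0,0,0],[1,0,0,0,0],[1,0,0,0,0]]}}

```text
time: 9.1
tool_pos: [0.5581, 0.0361, 0.1715]
ee_rot: [0.424, 1.571, -1.399]
wrist_force: [0.2, -0.6, -0.3]
width: 0.0196
```

>>> {"api": "carry_out", "payload": {"targets": [[1,0.1,0,0,0],[1,0.1,0,0,0],[1,0.1,0,0,0],[1,0,0,0,0],[1,0,0,0,0]]}}

```text
time: 9.6
tool_pos: [0.5581, 0.0361, 0.1684]
ee_rot: [-0.736, 1.571, -2.56]
wrist_force: [-0.1, -0.0, -1.2]
width: 0.0197
```

>>> {"api": "carry_out", "payload": {"targets": [[1,0.1,0,0,0],[1,0.1,0,0,0],[1,0.1,0,0,0],[1,0,0,0,0]]}}

```text
time: 10.0
tool_pos: [0.558, 0.0361, 0.1652]
ee_rot: [-1.207, 1.57, -3.03]
wrist_force: [1.1, -0.1, -0.4]
width: 0.0199
```

>>> {"api": "carry_out", "payload": {"targets": [[1,0.15,0,0,0],[1,0.15,0,0,0],[1,0.15,0,0,0],[1,0.15,0,0,0],[1,0.15,0,0,0],[1,0.15,0,0,0],[1,0.15,0,0,0],[1,0.15,0,0,0],[1,0.15,0,0,0],[1,0.15,0,0,0],[1,0.15,0,0,0],[1,0.15,0,0,0],[1,0,0,0,0]]}}

```text
time: 11.3
tool_pos: [0.558, 0.0361, 0.1471]
ee_rot: [-1.183, 1.57, -3.006]
wrist_force: [-0.1, -0.2, -0.6]
width: 0.02
```

>>> {"api": "carry_out", "payload": {"targets": [[1,0.1,0,0,0],[1,0.1,0,0,0],[1,0.1,0,0,0],[1,0,0,0,0],[1,0,0,0,0]]}}

```text
time: 11.8
tool_pos: [0.5581, 0.0361, 0.1444]
ee_rot: [0.821, 1.571, -1.003]
wrist_force: [-0.9, -1.2, -0.3]
width: 0.0199
```

>>> {"api": "carry_out", "payload": {"targets": [[1,0.1,0,0,0],[1,0.1,0,0,0],[1,0.1,0,0,0],[1,0,0,0,0],[1,0,0,0,0]]}}

```text
time: 12.3
tool_pos: [0.5581, 0.0361, 0.1414]
ee_rot: [-0.517, 1.571, -2.34]
wrist_force: [0.4, 0.9, -0.2]
width: 0.0198
```

>>> {"api": "carry_out", "payload": {"targets": [[1,0.1,0,0,0],[1,0.1,0,0,0],[1,0.1,0,0,0],[1,0.1,0,0,0],[1,0,0,0,0],[1,0,0,0,0]]}}

```text
time: 12.9
tool_pos: [0.5581, 0.0361, 0.1374]
ee_rot: [0.038, 1.571, -1.786]
wrist_force: [0.3, -0.4, -1.0]
width: 0.0201
```

>>> {"api": "carry_out", "payload": {"targets": [[1,0.1,0,0,0],[1,0.1,0,0,0],[1,0.1,0,0,0],[1,0,0,0,0],[1,0,0,0,0]]}}

```text
time: 13.4
tool_pos: [0.558, 0.0361, 0.1344]
ee_rot: [-1.113, 1.571, -2.937]
wrist_force: [0.1, 0.1, -0.8]
width: 0.0197
```

>>> {"api": "carry_out", "payload": {"targets": [[1,0.1,0,0,0],[1,0.1,0,0,0],[1,0.1,0,0,0],[1,0,0,0,0],[1,0,0,0,0]]}}

```text
time: 13.9
tool_pos: [0.5581, 0.0361, 0.1314]
ee_rot: [-0.868, 1.571, -2.692]
wrist_force: [0.8, 1.4, -1.1]
width: 0.0198
```

>>> {"api": "carry_out", "payload": {"targets": [[1,0.1,0,0,0],[1,0.1,0,0,0],[1,0,0,0,0],[1,0,0,0,0]]}}

```text
time: 14.3
tool_pos: [0.5581, 0.0361, 0.1294]
ee_rot: [-0.524, 1.571, -2.347]
wrist_force: [-0.5, 0.0, -1.6]
width: 0.0195
```

Tip is about 40 mm below the mouth with still no contact.

>>> {"api": "carry_out", "payload": {"targets": [[1,0.1,0,0,0],[1,0.1,0,0,0],[1,0,0,0,0],[1,0,0,0,0]]}}

```text
time: 14.7
tool_pos: [0.5582, 0.0361, 0.1281]
ee_rot: [1.622, 1.57, -0.202]
wrist_force: [-0.4, -0.1, 2.5]
width: 0.0195
```

>>> {"api": "carry_out", "payload": {"targets": [[1,0.1,0,0,0],[1,0.1,0,0,0],[1,0,0,0,0],[1,0,0,0,0]]}}

```text
time: 15.1
tool_pos: [0.5583, 0.0361, 0.1258]
ee_rot: [1.672, 1.57, -0.151]
wrist_force: [-2.3, 0.5, 4.5]
width: 0.0199
```

>>> {"api": "carry_out", "payload": {"targets": [[1,0.1,0,0,0],[1,0.1,0,0,0],[1,0.1,0,0,0],[1,0,0,0,0],[1,0,0,0,0]]}}

```text
time: 15.6
tool_pos: [0.5583, 0.0361, 0.1232]
ee_rot: [1.707, 1.57, -0.117]
wrist_force: [-1.9, -0.3, 6.2]
width: 0.0196
```

>>> {"api": "carry_out", "payload": {"targets": [[1,0.1,0,0,0],[1,0.1,0,0,0],[1,0,0,0,0],[1,0,0,0,0]]}}

```text
time: 16.0
tool_pos: [0.5592, 0.036, 0.1219]
ee_rot: [1.731, 1.567, -0.093]
wrist_force: [-0.7, 0.2, 6.3]
width: 0.0202
```

```bash
python3 - <<'E'
from h import *
go([.5583,.0361,.1195],-14.5)
E
```

```text
t 16.0 tcp [0.5592 0.036  0.1219] jaw yaw -14.48 toolx [ 3.3e-03 -3.0e-04 -1.0e+00] F [-0.73  0.24  6.33] w 0.0202 q6 0.216
shift now cm [ 0.24 -0.09  0.01]
turn 0.02 shift after turn cm [ 0.24 -0.09  0.01]
```

>>> {"api": "carry_out", "payload": {"targets": [[1,0.1,0,0,0],[1,0.1,0,0,0],[1,0,0,0,0],[1,0,0,0,0]]}}

```text
time: 16.4
tool_pos: [0.5592, 0.036, 0.1205]
ee_rot: [1.733, 1.567, -0.091]
wrist_force: [-1.2, 0.1, 9.2]
width: 0.0199
```

>>> {"api": "carry_out", "payload": {"targets": [[1,0,0,0,0],[1,0,0,0,0]]}}

```text
time: 16.6
tool_pos: [0.5592, 0.036, 0.1205]
ee_rot: [1.731, 1.567, -0.093]
wrist_force: [-1.6, 0.2, 8.3]
width: 0.0198
```

>>> {"api": "carry_out", "payload": {"targets": [[1,0.1,0,0,0],[1,0,0,0,0],[1,0,0,0,0]]}}

```text
time: 16.9
tool_pos: [0.5592, 0.036, 0.1198]
ee_rot: [1.733, 1.567, -0.09]
wrist_force: [-1.8, 0.1, 10.5]
width: 0.02
```

>>> {"api": "carry_out", "payload": {"targets": [[1,0.05,0,0,0],[1,0,0,0,0],[1,0,0,0,0]]}}

```text
time: 17.2
tool_pos: [0.5592, 0.036, 0.1195]
ee_rot: [1.734, 1.567, -0.089]
wrist_force: [-1.9, -0.3, 10.6]
width: 0.02
```

>>> {"api": "carry_out", "payload": {"targets": [[1,-0.2,0,0,0],[1,-0.2,0,0,0],[1,-0.3,0,0,0],[1,-0.4,0,0,0],[1,-0.5,0,0,0],[1,-0.5,0,0,0],[1,-0.5,0,0,0],[1,-0.5,0,0,0],[1,-0.5,0,0,0],[1,-0.5,0,0,0],[1,-1,0,0,0],[1,-1,0,0,0],[1,-1.5,0,0,0],[1,-1.5,0,0,0],[1,-1.5,0,0,0],[1,0,0,0,0],[1,0,0,0,0],[1,0,0,0,0]]}}

```text
time: 19.0
tool_pos: [0.5577, 0.0361, 0.2221]
ee_rot: [-1.301, 1.569, -3.124]
wrist_force: [1.1, 0.2, -1.0]
width: 0.02
```

```bash
python3 - <<'E'
from h import *
c=snap('wrist','g.png'); s=snap('scene','ga.png'); b=snap('side','gb.png')
go([.5911,-.2948,.2295],-14.5)
X=[cv2.resize(i['image'][y:y+75,x:x+100],None,fx=4,fy=4,interpolation=2) for i,x,y in((c,268,150),(s,290,130),(b,250,130),(b,250,180))]
cv2.imwrite('pics/crop4.png',np.vstack([np.hstack(X[:2]),np.hstack(X[2:])])[:,:,::-1])
E
```

```text
t 19.15 tcp [0.5576 0.0361 0.2219] jaw yaw -14.48 toolx [-0.002  0.    -1.   ] F [-0.55 -0.29 -0.56] w 0.02 q6 0.216
shift now cm [-0.77 11.51 31.2 ]
turn 0.02 shift after turn cm [-0.77 11.52 31.2 ]
```

View pics/crop4.png

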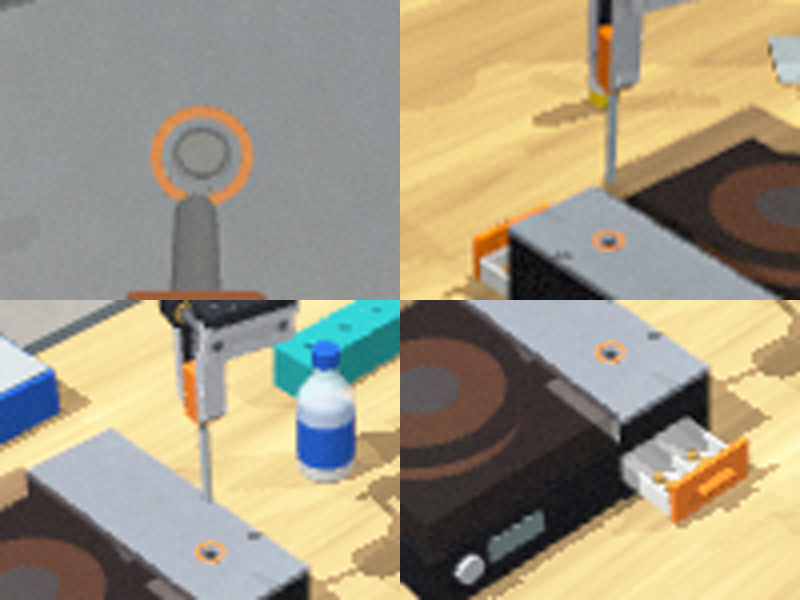

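The tray is out and the pin is clear of the hole. Before returning the pin, I'll check it for tilt or slip in the grip using its shaft axis in the two views.

```bash
python3 - <<'E'
from h import *
L=lambda f:dict(np.load('pics/'+f+'.npz'))
def tt(sa,sb,A,B,z=None): return tri([ray(sa,*A),ray(sb,*B)])
q=lambda x,y,x0,y0:((x+.5)/4-.5+x0,(y+.5)/4-.5+y0)
s,b=L('ga'),L('gb')
top=tt(s,b,q(214,90,290,130),q(204,421-300,250,130)); tip=tt(s,b,q(208.5,182,290,130),q(208,501-300,250,130))
print('now',top.round(4),tip.round(4))
s,b=L('ea'),L('eb')
top=tt(s,b,q(210,385-300,290,130),q(206,415-300,250,130)); tip=tt(s,b,q(209,179,290,130),q(208.5,192,250,130))
print('bef',top.round(4),tip.round(4))
# row-wise shaft centre (wrist), previous d/e/g
c=L('g'); I=c['image'][190:222:3,305:330].astype(int).sum(2)//3
for i,r in enumerate(I): print(190+3*i,r.tolist())
o=robot.get_obs()['tool_pos']; print('expected tip px',proj(c,[o[0],o[1],o[2]-.0845]),proj(c,[o[0],o[1],o[2]-.02]))
E
```

```text
now [0.5562 0.0367 0.2155] [0.5569 0.035  0.1387]
bef [0.5553 0.0344 0.2201] [0.56   0.0319 0.144 ]
190 [149, 147, 145, 144, 148, 144, 132, 123, 113, 143, 138, 143, 141, 143, 140, 140, 141, 137, 117, 120, 129, 147, 144, 137, 146]
193 [151, 152, 145, 149, 155, 144, 147, 143, 135, 126, 115, 111, 108, 115, 112, 115, 110, 121, 133, 139, 147, 144, 145, 147, 144]
196 [151, 150, 148, 147, 148, 146, 148, 150, 148, 147, 150, 147, 145, 145, 143, 136, 148, 147, 147, 146, 145, 148, 146, 150, 146]
199 [146, 147, 147, 147, 147, 146, 151, 148, 140, 125, 112, 117, 119, 113, 115, 134, 149, 147, 150, 147, 144, 144, 145, 145, 144]
202 [146, 148, 149, 150, 149, 151, 136, 95, 111, 111, 116, 118, 118, 117, 116, 113, 110, 146, 147, 146, 147, 147, 145, 145, 147]
205 [153, 152, 149, 149, 149, 148, 125, 99, 111, 112, 115, 115, 115, 120, 121, 115, 108, 131, 147, 149, 146, 144, 147, 147, 147]
208 [149, 150, 151, 149, 148, 144, 113, 106, 112, 118, 115, 116, 120, 118, 117, 114, 106, 123, 152, 146, 149, 143, 147, 145, 147]
211 [146, 151, 149, 149, 153, 147, 102, 106, 116, 114, 116, 118, 120, 116, 118, 115, 108, 115, 149, 147, 147, 145, 148, 145, 144]
214 [147, 150, 152, 148, 153, 146, 103, 104, 110, 117, 114, 115, 122, 118, 116, 112, 111, 114, 152, 153, 146, 148, 145, 144, 146]
217 [147, 148, 148, 149, 150, 145, 94, 107, 113, 116, 114, 116, 123, 120, 117, 115, 108, 106, 150, 149, 149, 148, 150, 148, 147]
220 [152, 149, 153, 151, 149, 129, 98, 109, 114, 115, 115, 115, 118, 122, 119, 116, 111, 105, 131, 150, 150, 149, 148, 147, 147]
expected tip px [316.48390594 200.50829824] [316.3475879  227.42391617]
```

Tip position relative to the gripper is unchanged from before the press (front edge at row 198.5, u≈316.6), so I'll return to the recorded grasp pose.

>>> {"api": "carry_out", "payload": {"targets": [[1,-0.8,0.5,1.2,0],[1,0,1.1,3,0],[1,0,1.1,3,0],[1,0,1.1,3,0],[1,0,1.1,3,0],[1,0,1.1,3,0],[1,0,1.1,3,0],[1,0,1.1,3,0],[1,0,1.1,3,0],[1,0,1.1,3,0],[1,0,1.1,3,0],[1,0,0,0,0],[1,0,0,0,0],[1,0,0,0,0],[1,0,0,0,0]]}}

```text
time: 20.65
tool_pos: [0.5916, -0.2937, 0.2315]
ee_rot: [1.57, 1.57, -0.252]
wrist_force: [0.4, -0.8, -0.7]
width: 0.0199
```

```bash
python3 - <<'E'
from h import *
go([.5911,-.2948,.1395],-14.5)
E
```

```text
t 20.65 tcp [ 0.5916 -0.2937  0.2315] jaw yaw -14.4 toolx [ 5.e-04 -1.e-04 -1.e+00] F [ 0.44 -0.79 -0.68] w 0.0199 q6 -0.295
shift now cm [ 9.2  -0.02  0.12]
turn 0.1 shift after turn cm [ 9.2  -0.02  0.12]
```

Tip is at about 0.147 and the slot mouth at 0.045. I'll go down until the tip is about 7 mm above the mouth.

>>> {"api": "carry_out", "payload": {"targets": [[1,1.5,-0.02,0.12,0],[1,1.5,0,0,0],[1,1.5,0,0,0],[1,1.5,0,0,0],[1,1.5,0,0,0],[1,1,0,0,0],[1,0.7,0,0,0],[1,0.3,0,0,0],[1,0,0,0,0],[1,0,0,0,0],[1,0,0,0,0]]}}

```text
time: 21.75
tool_pos: [0.5914, -0.2961, 0.1371]
ee_rot: [1.251, 1.569, -0.573]
wrist_force: [0.3, 2.0, -1.8]
width: 0.0197
```

```bash
python3 - <<'E'
from h import *
go([.5911,-.2948,.1295],-14.5)
s=snap('scene','ha.png'); b=snap('side','hb.png')
X=[cv2.resize(i['image'][y:y+50,x:x+50],None,fx=8,fy=8,interpolation=2) for i,x,y in((s,232,220),(b,345,120))]
cv2.imwrite('pics/crop5.png',np.hstack(X)[:,:,::-1])
E
```

```text
t 21.75 tcp [ 0.5914 -0.2961  0.1371] jaw yaw -14.48 toolx [ 0.0016 -0.001  -1.    ] F [ 0.29  2.03 -1.82] w 0.0197 q6 -0.297
shift now cm [ 0.76 -0.06 -0.12]
turn 0.02 shift after turn cm [ 0.76 -0.06 -0.12]
```

View pics/crop5.png

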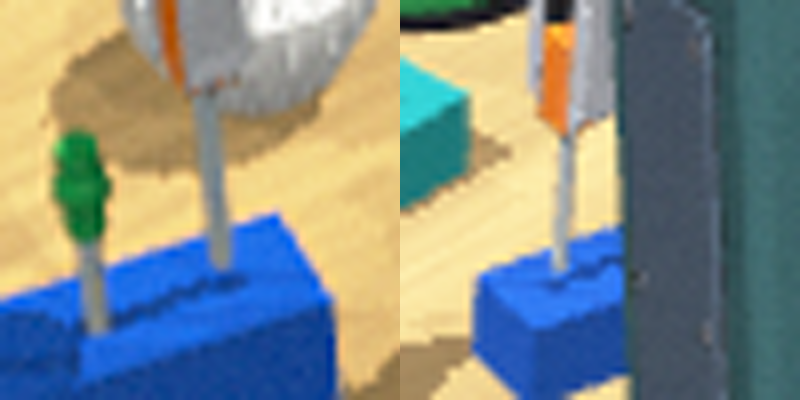

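The views show the tip just above the slot mouth. TCP y is 1.3 mm past the recorded pose, so I'll correct that and go down gently.

>>> {"api": "carry_out", "payload": {"targets": [[1,0,-0.05,-0.11,0],[1,0,0,0,0],[1,0.2,0,0,0],[1,0.2,0,0,0],[1,0.1,0,0,0],[1,0.1,0,0,0],[1,0,0,0,0],[1,0,0,0,0],[1,0,0,0,0]]}}

```text
time: 22.75
tool_pos: [0.5908, -0.2947, 0.1301]
ee_rot: [0.798, 1.571, -1.026]
wrist_force: [0.9, -0.1, 0.3]
width: 0.02
```

>>> {"api": "carry_out", "payload": {"targets": [[1,0.1,0,0,0],[1,0.1,0,0,0],[1,0.1,0,0,0],[1,0.1,0,0,0],[1,0,0,0,0],[1,0,0,0,0]]}}

```text
time: 23.35
tool_pos: [0.5908, -0.2947, 0.1259]
ee_rot: [1.411, 1.571, -0.412]
wrist_force: [1.6, -0.8, -1.3]
width: 0.0198
```

Tip is about 4 mm in with no axial force. Continuing down.

>>> {"api": "carry_out", "payload": {"targets": [[1,0.2,0,0,0],[1,0.2,0,0,0],[1,0.2,0,0,0],[1,0.2,0,0,0],[1,0.2,0,0,0],[1,0,0,0,0],[1,0,0,0,0]]}}

```text
time: 24.05
tool_pos: [0.5909, -0.2947, 0.1157]
ee_rot: [1.609, 1.57, -0.215]
wrist_force: [1.3, -0.7, -2.4]
width: 0.0199
```

>>> {"api": "carry_out", "payload": {"targets": [[1,0.2,0,0,0],[1,0.2,0,0,0],[1,0.2,0,0,0],[1,0.2,0,0,0],[1,0.2,0,0,0],[1,0.2,0,0,0],[1,0.2,0,0,0],[1,0.2,0,0,0],[1,0.2,0,0,0],[1,0.2,0,0,0],[1,0,0,0,0],[1,0,0,0,0]]}}

```text
time: 25.25
tool_pos: [0.5909, -0.2947, 0.0957]
ee_rot: [1.443, 1.57, -0.381]
wrist_force: [3.7, -0.1, -1.6]
width: 0.0199
```

>>> {"api": "carry_out", "payload": {"targets": [[1,0.1,0,0,0],[1,0.1,0,0,0],[1,0.1,0,0,0],[1,0.1,0,0,0],[1,0,0,0,0],[1,0,0,0,0]]}}

```text
time: 25.85
tool_pos: [0.5909, -0.2948, 0.092]
ee_rot: [1.335, 1.57, -0.488]
wrist_force: [3.3, -0.3, 0.3]
width: 0.0202
```

>>> {"api": "carry_out", "payload": {"targets": [[1,0.1,0,0,0],[1,0.1,0,0,0],[1,0,0,0,0],[1,0,0,0,0]]}}

```text
time: 26.25
tool_pos: [0.5909, -0.2947, 0.09]
ee_rot: [1.307, 1.57, -0.516]
wrist_force: [3.4, -2.1, -0.3]
width: 0.0197
```

>>> {"api": "carry_out", "payload": {"targets": [[0.6,0,0,0,0],[0.2,0,0,0,0],[0.2,0,0,0,0],[0.2,0,0,0,0],[0.2,0,0,0,0],[0.2,0,0,0,0],[0.2,0,0,0,0],[0.2,0,0,0,0]]}}

```text
time: 27.05
tool_pos: [0.5907, -0.2947, 0.09]
ee_rot: [0.065, 1.571, -1.758]
wrist_force: [-0.4, 0.2, 0.5]
width: 0.0748
```

>>> {"api": "carry_out", "payload": {"targets": [[0.2,-1,0,0,0],[0.2,-2,0,0,0],[0.2,-2,0,0,0],[0.2,-2,0,0,0],[0.2,-2,0,0,0],[0.2,-2,0,0,0],[0.2,0,0,0,0],[0.2,0,0,0,0],[0.2,0,0,0,0]]}}

```text
time: 27.95
tool_pos: [0.5902, -0.2944, 0.1985]
ee_rot: [-1.827, 1.569, 2.632]
wrist_force: [-0.2, 0.3, -0.7]
width: 0.0752
```

```bash
python3 - <<'E'
from h import *
c=snap('wrist','i.png'); s=snap('scene','ia.png'); b=snap('side','ib.png')
go([.5911,-.2948,.2295],-14.5)
for n,i,bx in(('a',s,(240,215,275,260)),('b',b,(355,130,372,150)),('c',c,(300,150,340,225))):
    m=cv2.inRange(cv2.cvtColor(i['image'],cv2.COLOR_RGB2HSV),(5,150,120) if n!='c' else (5,130,60),(18,255,255)); x0,y0,x1,y1=bx
    ys,xs=np.nonzero(m[y0:y1,x0:x1]); print(n,len(xs),xs.mean()+x0,ys.mean()+y0)
X=[cv2.resize(i['image'][y:y+75,x:x+100],None,fx=4,fy=4,interpolation=2) for i,x,y in((s,200,215),(s,290,160),(b,320,115),(c,268,145))]
cv2.imwrite('pics/crop6.png',np.vstack([np.hstack(X[:2]),np.hstack(X[2:])])[:,:,::-1])
E
```

```text
t 28.1 tcp [ 0.5902 -0.2944  0.1983] jaw yaw -14.48 toolx [-0.0024  0.0014 -1.    ] F [-1.    0.12  0.04] w 0.0754 q6 -0.296
shift now cm [-3.12  0.09  0.02]
turn 0.02 shift after turn cm [-3.12  0.09  0.02]
a 162 257.8641975308642 235.8827160493827
b 88 365.1363636363636 140.89772727272728
c 908 317.5099118942731 201.81718061674007
```

View pics/crop6.png

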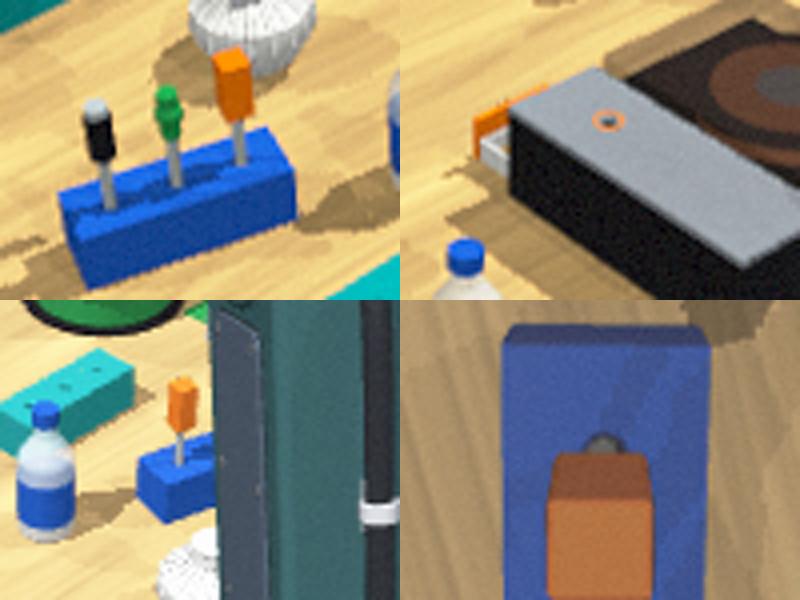

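```bash
python3 - <<'E'
from h import *
a=dict(np.load('pics/ia.npz'));b=dict(np.load('pics/ib.npz'))
print(tri([ray(a,257.86,235.88),ray(b,365.14,140.9)]).round(4),'start .5908 -.2942 .1085')
print(robot.close_job())
E
```

```text
[ 0.5893 -0.2941  0.1089] start .5908 -.2942 .1085
the job is handed in; nothing more can be done
None
```

I tripped the catch with the release pin, the tray sprang out, and the pin is back upright in its own slot. The job is handed in at about 28 s; no verdict is reported at hand-in.

- **Pressing the catch:** I took the pin from the rack slot nearest the bottle. The catch pad was about 42 mm below the hole's mouth, and I pressed about 8 mm past contact. The highest wrist force I read was about 11 N, between moves rather than continuously; the limit is 22 N.
- **Tray:** both fixed cameras show it standing clearly out after the pin was drawn. I did not measure how far.
- **Pin:** its handle triangulates to (0.589, -0.294, 0.109) m, against (0.591, -0.294, 0.109) m at the start. That is within about 1.5 mm, close to the roughly 2 mm calibration error. The foot height was not measured directly, but the handle height matches the start to 0.4 mm.
- **Everything else:** the driver and pick look unmoved in the scene view. The gripper is open and about 70 mm above the pin, touching nothing.
- **Disagreements:** before insertion, the wrist camera and the two fixed cameras differed by 1–3 mm on where the tip was relative to the hole. I took a value between them after a closer look, and the pin went in without contact force.
- **Sideways force:** while the pin was seated in the slot there was a sideways force of about 3 N, which went away on release.

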